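Feel along the arc of spring pins on the fixture

ROBOT

A 7-joint arm with a two-finger parallel gripper is mounted at the origin on a cart in front of the work surface, level with it; the furniture and walls round the work are solid. World frame = base frame: x ahead of the robot, y to its left, z up, the work surface at z = 0. Lengths are in m, angles in rad, forces in N, time in s.
With the tool pointing down it reaches from about 0.4 to 0.875 m from the base axis. Payload 19.3 kg.
Tool frame: the origin (TCP) lies at the very end of the fingers, on their centre line; the grasp point (between the pads) lies 19 mm behind it (r.grip_depth is the y of the grasp point in the tool frame, in m); y points along the fingers, z is the direction in which the jaws open and shut, and the axes are right-handed (so a half turn about y gives the same grasp; the last joint's range is limited). The gripper opens to 85 mm and grips with 20 to 120 N. Pads are 22 mm wide; open, the fingers measure 114 mm over their backs; the gripper's body (76 mm by 85 mm) begins 54 mm behind the grasp point. The pads swing forward as they close: fully open they stand 13 mm farther back than shut.
Start: joints at [-1.294, 0.521, -0.036, 1.599, 0.021, 1.021, -0.113], TCP at [0.212, 0.588, 0.231] pointing down, gripper open.
Joint ranges: [-2.91, 2.91], [-0.3, 2.13], [-1.5, 1.42], [0.17, 2.43], [-1.26, 4.41], [0.16, 1.93], [-2.52, 2.52]. Speed limits (rad/s): [1.89, 1.89, 2.39, 2.39, 3.01, 3.01, 3.01].

INTERFACE

Orientations are given as a unit quaternion [x, y, z, w].
In Python, from cell import observe, snapshot, camera_info, r gives the robot as it stands. The module is installed in compiled form; this text tells all that it offers.
- The arm moves only by the tool servo_tool, never from a script. Its argument "series" is a list of rows, each an object of numbers: "x", "y", "z": the shift along the tool's x, y, z in m; "wx", "wy", "wz": the turn, a rotation vector about the tool's x, y, z in rad. In form: [{"x": .., "y": .., "z": .., "wx": .., "wy": .., "wz": ..}, ...]. A call has 1 to 12 rows; each row shifts and turns the commanded pose from where the row before left it, along the tool's axes as they then stand; what a row does not reach is not made up. A row lasts 1/8 s, in which the tool goes at most 62.5 mm and 10.7 degrees, less where a joint would pass 70% of its speed; a pose out of reach is approached as far as the arm can. A call with a gripper value outside its range is refused whole. "jaw" is the finger opening in m, from 0 to 0.0854, set as the call begins (left out, the last holds). The fingers move at their own pace and stop on an object; the grip force is fixed at half the most. Time passes only in rows, so rows that do not move let the fingers close. It gives the time, the measured TCP pose, the force and the opening at its end, in the units of the state.
- observe(): the state, without advancing time (a new reading comes with each control period).
- snapshot(name): name is "scene" or "top" or "wrist"; returns the picture (480x640x3 uint8, red, green, blue); there is no depth.
- camera_info(name): a dict with "camera_matrix" (3x3 intrinsics, pixels), "k1" (the pictures are not rectified: a ray, as slopes to the right and down, at radius r is drawn at 1 + k1 r^2 times it, then the intrinsics apply), "position" and "rotation" of the camera in the world; the wrist camera has in their place "mount" (4x4, takes a point from camera to tool coordinates, whose origin is the TCP and whose axes are the tool frame's). Camera axes: x right, y up, looking along -z (the intrinsics and any distortion apply to the point x, -y, -z); pixel columns grow to the right and rows downward; lengths in m; the calibration is good to about 2 mm. A picture is of the moment at which its call begins: read the wrist's pose just before it. camera_info takes no time and is no camera call.
- r.hand_in(): hands the job in, once; it reports no verdict.
The state is a dict: "time": time; "joint_positions": joint angles; "dq": joint speeds; "joint_efforts": joint torques, N m; "eef_pos": TCP position; "tool_rot": TCP orientation; "contact_force": force on the tool from outside, world axes, zero at the start; "torque": the same for the moment, N m; "gripper_width": opening from 0.0 (shut) to 1.0 (fully open).
Only numpy, scipy, OpenCV 4.12 (cv2) and the standard library are available. Lean on these libraries where they do the work, as an engineer would, in place of code of your own. Each camera call takes 0.05 s, during which the arm holds its last target.

TASK

Check the fixture's five spring pins for sticking: with closed fingertips start on the pin next to the green disc and draw along the arc to the pin next to the red disc, gently dipping each pin in turn by a few millimetres, never bottoming one, and staying down close over the row from pin to pin. Stop on the pin next to the red disc and finish while holding it pressed about half-way down, so that I can look at it. Grip and lift nothing, and leave the two discs and the loose parts on the bench where they are.

Things in the scene. Friction and masses are not known exactly. Their poses are not given: they have to be found in the camera images.
- fixture: blue plate bolted to the bench, 120 (its x) x 270 (its y) x 16 mm, origin at the centre of its underside, z up. Five brass-capped spring pins stand on it in an arc of radius 120 mm about the plate's (-85, 0) mm, bulging to its +x, 46 mm apart. Four screw heads reach 21 mm above the bench. Its pose changes from run to run
- pin_0 (a joint): spring pin 0 of 5, counted along the arc from the plate's +y end to its -y end: how far it is pressed down in m, 0 up, 0.012 bottomed; about 1.2 N starts it and each mm adds 0.4 N (about 3.5 N half-way); it springs back up when left
- rest_0 (a point): the tip of spring pin 0 when it is up, 46 mm above the bench (fixed to the plate at (1, 83) mm; does not move with the pin). Its cap is a 30 mm wide cone, sloping at about 33 degrees from a rounded 7 mm tip down to an upright rim 8 mm below: fingertips sliding sideways 3 to 6 mm below the tip level ride over it and press it down, deeper than 7 mm they would catch on the rim
- pin_1 (a joint): spring pin 1 of 5, counted along the arc from the plate's +y end to its -y end: how far it is pressed down in m, 0 up, 0.012 bottomed; about 1.2 N starts it and each mm adds 0.4 N (about 3.5 N half-way); it springs back up when left
- rest_1 (a point): the tip of spring pin 1 when it is up, 46 mm above the bench (fixed to the plate at (26, 45) mm; does not move with the pin). Its cap is a 30 mm wide cone, sloping at about 33 degrees from a rounded 7 mm tip down to an upright rim 8 mm below: fingertips sliding sideways 3 to 6 mm below the tip level ride over it and press it down, deeper than 7 mm they would catch on the rim
- pin_2 (a joint): spring pin 2 of 5, counted along the arc from the plate's +y end to its -y end: how far it is pressed down in m, 0 up, 0.012 bottomed; about 1.2 N starts it and each mm adds 0.4 N (about 3.5 N half-way); it springs back up when left
- rest_2 (a point): the tip of spring pin 2 when it is up, 46 mm above the bench (fixed to the plate at (35, 0) mm; does not move with the pin). Its cap is a 30 mm wide cone, sloping at about 33 degrees from a rounded 7 mm tip down to an upright rim 8 mm below: fingertips sliding sideways 3 to 6 mm below the tip level ride over it and press it down, deeper than 7 mm they would catch on the rim
- pin_3 (a joint): spring pin 3 of 5, counted along the arc from the plate's +y end to its -y end: how far it is pressed down in m, 0 up, 0.012 bottomed; about 1.2 N starts it and each mm adds 0.4 N (about 3.5 N half-way); it springs back up when left
- rest_3 (a point): the tip of spring pin 3 when it is up, 46 mm above the bench (fixed to the plate at (26, -45) mm; does not move with the pin). Its cap is a 30 mm wide cone, sloping at about 33 degrees from a rounded 7 mm tip down to an upright rim 8 mm below: fingertips sliding sideways 3 to 6 mm below the tip level ride over it and press it down, deeper than 7 mm they would catch on the rim
- pin_4 (a joint): spring pin 4 of 5, counted along the arc from the plate's +y end to its -y end: how far it is pressed down in m, 0 up, 0.012 bottomed; about 1.2 N starts it and each mm adds 0.4 N (about 3.5 N half-way); it springs back up when left
- rest_4 (a point): the tip of spring pin 4 when it is up, 46 mm above the bench (fixed to the plate at (1, -83) mm; does not move with the pin). Its cap is a 30 mm wide cone, sloping at about 33 degrees from a rounded 7 mm tip down to an upright rim 8 mm below: fingertips sliding sideways 3 to 6 mm below the tip level ride over it and press it down, deeper than 7 mm they would catch on the rim
- gap_0 (a point): point on the arc half-way between pins 0 and 1, level with the pin tips, 46 mm above the bench (fixed to the plate at (16, 65) mm; empty space, the plate's top is 30 mm below); axes as the plate's
- gap_1 (a point): point on the arc half-way between pins 1 and 2, level with the pin tips, 46 mm above the bench (fixed to the plate at (33, 23) mm; empty space, the plate's top is 30 mm below); axes as the plate's
- gap_2 (a point): point on the arc half-way between pins 2 and 3, level with the pin tips, 46 mm above the bench (fixed to the plate at (33, -23) mm; empty space, the plate's top is 30 mm below); axes as the plate's
- gap_3 (a point): point on the arc half-way between pins 3 and 4, level with the pin tips, 46 mm above the bench (fixed to the plate at (16, -65) mm; empty space, the plate's top is 30 mm below); axes as the plate's
- green_disc: loose green plastic marker disc, 26 mm across and 9 mm high, lying on the plate at one end of the arc, about 46 mm beyond the end pin; it marks the first pin to touch, and which end it lies at changes from run to run. Origin at the centre of its underside, 16 mm above the bench
- red_disc: loose red plastic marker disc, 26 mm across and 9 mm high, lying on the plate at one end of the arc, about 46 mm beyond the end pin; it marks the last pin to touch, and which end it lies at changes from run to run. Origin at the centre of its underside, 16 mm above the bench
- clamp_strap_b: loose bystander: wood-coloured strap with two holes, 76 x 27 x 14 mm, lying behind the plate; origin at the centre of its underside
- roller_cutter: loose bystander: grey toothed roller cutter, 52 x 44 x 35 mm, lying behind the plate; origin at the centre of its underside
- half_round_bit: loose bystander: grey half-round bit, 76 x 26 x 20 mm, lying behind the plate; origin at the centre of its underside
Things that resemble listed ones, but are neither listed nor needed, are in the scene too. There is more than one size of the green_disc; the job needs the smaller.

How it is judged:
By the outcome, as a careful person would: the job done as asked, in the order asked, and still so for the second after the job is handed in, while the arm keeps its last pose, push and grip.
It also fails if it takes over 48 s, if anything falls off the work surface, if the arm or the gripper's body presses on something with over 40 N, if the wrist force passes 120 N, or if a joint passes its speed limit or range.

## Working session

There is one attempt and no reset: what is moved stays moved. The work goes in short steps, Python scripts to look and compute and a tool call to move; the robot and the scene stay as the last step left them, time stands still between calls to the robot, and variables do not carry over. Pictures are saved under pics/ and viewed, and the job is handed in when it is done.

Besides the shell and the picture viewer there is one more tool, called after ">>>" by a JSON object that holds its "method" and its "body". servo_tool: Moves the arm, as the interface text tells. Its arguments: {"type":"object","properties":{"series":{"type":"array"},"jaw":{"type":"number"}},"required":["series"]}

```bash
mkdir -p pics; python3 - <<'E'
from cell import *
import cv2
print(observe())
for n in ("scene","top","wrist"):
    im=snapshot(n); cv2.imwrite(f"pics/{n}0.png",im[:,:,::-1]); print(n,camera_info(n))
E
```

```text
{'time': 0.0, 'joint_positions': array([-1.29419679,  0.52203683, -0.03632672,  1.60001557,  0.02118672,
        1.02109406, -0.11279441]), 'dq': array([-0.00032093,  0.00156508,  0.00126985, -0.00088027, -0.00044473,
        0.00246238, -0.00011177]), 'joint_efforts': array([ 8.38586548e-04, -9.27123499e+01,  1.98032521e+00, -3.69943142e+01,
        1.80380931e-02,  7.89669662e-03,  8.42749955e-06]), 'eef_pos': array([0.21234594, 0.58745429, 0.23070881]), 'tool_rot': array([ 0.69691296, -0.12204856,  0.12195688, -0.69609123]), 'contact_force': array([-0.53549654,  0.43747699,  0.04930939]), 'torque': array([ 0.04741663,  0.01367979, -0.02983522]), 'gripper_width': 0.9955302478824628}
scene {'camera_matrix': array([[452.03220148,   0.        , 319.21922211],
       [  0.        , 452.03220148, 239.51903996],
       [  0.        ,   0.        ,   1.        ]]), 'k1': -0.09418667313590547, 'position': array([ 0.16149559, -0.34795904,  0.40339243]), 'rotation': array([ 0.51794578, -0.15952537, -0.23178278,  0.80781221])}
top {'camera_matrix': array([[523.75781951,   0.        , 313.94533359],
       [  0.        , 523.75781951, 237.2820737 ],
       [  0.        ,   0.        ,   1.        ]]), 'k1': 0.010649907895963673, 'position': array([0.37000586, 0.29375233, 0.90270993]), 'rotation': array([ 0.08278542, -0.07421888, -0.68226265,  0.72260349])}
wrist {'camera_matrix': array([[397.28300762,   0.        , 321.25783313],
       [  0.        , 397.28300762, 241.10543231],
       [  0.        ,   0.        ,   1.        ]]), 'k1': 0.018133027056544074, 'mount': array([[ 8.72082922e-04, -9.46431170e-01, -3.22904445e-01,
        -8.26407381e-02],
       [-6.21909258e-04,  3.22903992e-01, -9.46431522e-01,
        -1.42707933e-01],
       [ 9.99999426e-01,  1.02618403e-03, -3.06995249e-04,
         6.98630002e-04],
       [ 0.00000000e+00,  0.00000000e+00,  0.00000000e+00,
         1.00000000e+00]])}
```

View pics/top0.png

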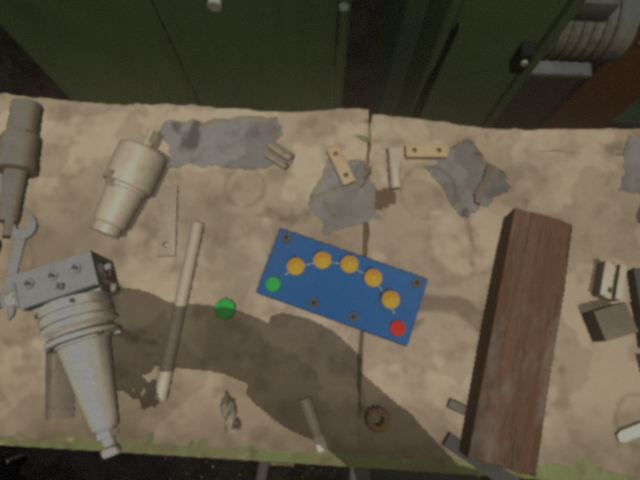

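View pics/scene0.png

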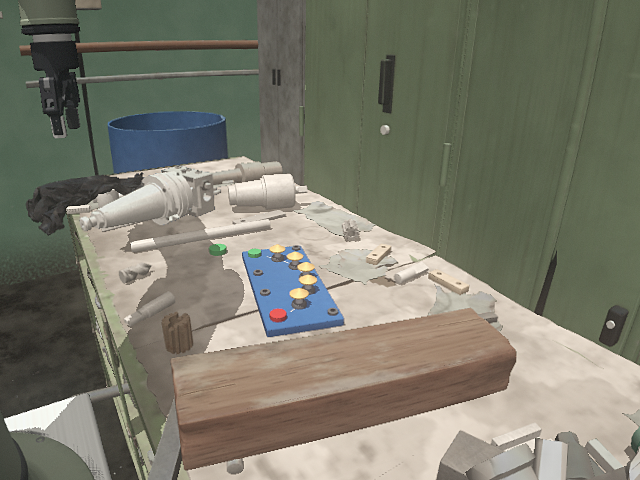

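View pics/wrist0.png

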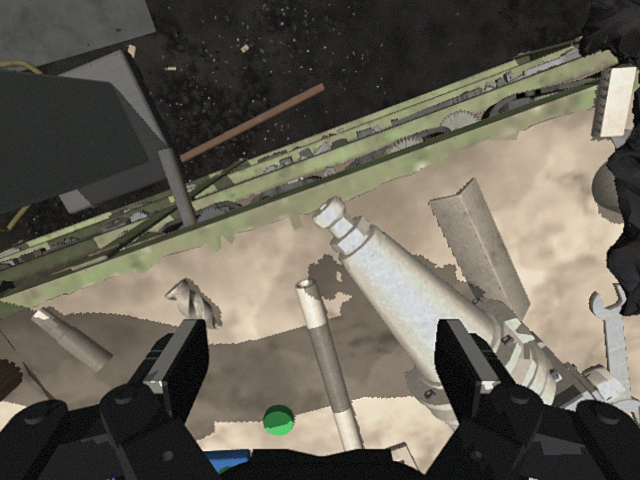

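The top view shows the blue plate with orange pin caps from (296,266) to (391,299). The small green disc lies on the plate at (273,284) and the red one at (398,328). The larger green disc, a decoy, is on the bench at (225,308). Next I measure the plate pose.

```bash
cat > h.py <<'E'
import numpy as np, cv2
from scipy.spatial.transform import Rotation as R
from scipy.optimize import least_squares
from cell import *
def proj(n,P,info=None):
    c=info or camera_info(n); P=np.atleast_2d(P)
    q=R.from_quat(c["rotation"]).inv().apply(P-c["position"])
    s=np.c_[q[:,0]/-q[:,2],-q[:,1]/-q[:,2]]
    s=s*(1+c["k1"]*(s**2).sum(1,keepdims=True))
    K=c["camera_matrix"]; return s*[K[0,0],K[1,1]]+[K[0,2],K[1,2]]
def ray(n,uv,z):
    c=camera_info(n);K=c["camera_matrix"];uv=np.atleast_2d(uv).astype(float)
    d=(uv-[K[0,2],K[1,2]])/[K[0,0],K[1,1]]; s=d.copy()
    for _ in range(10): s=d/(1+c["k1"]*(s**2).sum(1,keepdims=True))
    w=R.from_quat(c["rotation"]).apply(np.c_[s[:,0],-s[:,1],-np.ones(len(s))])
    return c["position"]+w*((z-c["position"][2])/w[:,2])[:,None]
def blobs(im,lo,hi,amin=30):
    m=cv2.inRange(cv2.cvtColor(im,cv2.COLOR_RGB2HSV),lo,hi)
    n,l,s,c=cv2.connectedComponentsWithStats(m)
    return [(c[i].round(2),s[i,4],s[i,:4]) for i in range(1,n) if s[i,4]>=amin],m
E
python3 - <<'E'
from h import *
for n in ("top","scene"):
    im=cv2.imread(f"pics/{n}0.png")[:,:,::-1]
    for nm,lo,hi in (("cap",(12,120,90),(32,255,255)),("green",(50,120,60),(75,255,255)),("red",(0,170,90),(6,255,255)),("blue",(100,150,60),(118,255,255))):
        b,m=blobs(im,lo,hi)
        for c,a,s in b:
            print(n,nm,c,a,s, ray(n,c,{"cap":.040,"green":.025,"red":.025,"blue":.016}[nm])[0].round(4))
        if nm=="blue":
            cs,_=cv2.findContours(m,cv2.RETR_EXTERNAL,cv2.CHAIN_APPROX_NONE)
            k=max(cs,key=cv2.contourArea); 
            for p in cv2.approxPolyDP(cv2.convexHull(k),4,True)[:,0]: print(p,ray(n,p,.016)[0].round(4))
E
```

```text
top cap [321.69 259.44] 210 [314 252  16  16] [0.5276 0.2949 0.04  ]
top cap [348.62 263.42] 212 [341 256  16  16] [0.5234 0.2496 0.04  ]
top cap [295.36 265.69] 214 [288 258  16  17] [0.5145 0.3381 0.04  ]
top cap [372.35 277.2 ] 221 [364 269  17  17] [0.5025 0.2093 0.04  ]
top cap [389.99 299.  ] 229 [382 291  17  17] [0.4681 0.1792 0.04  ]
top green [272.65 283.81] 165 [266 277  14  15] [0.484  0.3751 0.025 ]
top green [224.44 308.26] 293 [215 299  20  20] [0.4386 0.4523 0.025 ]
top red [396.91 327.58] 132 [391 322  13  13] [0.4233 0.1646 0.025 ]
top blue [335.53 296.07] 2938 [282 265 105  68] [0.4705 0.2681 0.016 ]
[282 283] [0.4875 0.3601 0.016 ]
[309 267] [0.5176 0.3159 0.016 ]
[332 265] [0.5233 0.2767 0.016 ]
[358 274] [0.5103 0.2316 0.016 ]
[378 292] [0.4815 0.1966 0.016 ]
[386 313] [0.447  0.1821 0.016 ]
[376 332] [0.4146 0.1979 0.016 ]
[282 299] [0.4603 0.3582 0.016 ]
[297 251] [0.5618 0.3445 0.016 ]
```

```bash
python3 - <<'E'
from h import *
im=cv2.imread("pics/scene0.png")[:,:,::-1]; hsv=cv2.cvtColor(np.ascontiguousarray(im),cv2.COLOR_RGB2HSV)
for u,v in ((278,316),(299,295),(308,281),(254,253),(218,250),(290,320),(277,247)): print(u,v,hsv[v,u],im[v,u])
for nm,lo,hi in (("cap",(15,100,120),(32,255,255)),("green",(50,100,60),(80,255,255)),("red",(0,140,90),(6,255,255)),("red2",(174,140,90),(180,255,255))):
    for c,a,s in blobs(np.ascontiguousarray(im),lo,hi,25)[0]:
        print(nm,c,a,s,ray("scene",c,.04 if nm=="cap" else .022)[0].round(4))
cv2.imwrite("pics/sc_crop.png",cv2.resize(im[225:345,200:360,::-1],None,fx=5,fy=5,interpolation=cv2.INTER_CUBIC))
im=cv2.imread("pics/top0.png"); cv2.imwrite("pics/top_crop.png",cv2.resize(im[220:350,250:430],None,fx=4.4,fy=4.4,interpolation=cv2.INTER_CUBIC))
# fit plate from top caps
L=np.array([[1,83],[26,45],[35,0],[26,-45],[1,-83]])/1000
uv=np.array([[295.36,265.69],[321.69,259.44],[348.62,263.42],[372.35,277.2],[389.99,299.]])
for z in (.038,.041):
    W=ray("top",uv,z)[:,:2]
    f=lambda p:(L@np.array([[np.cos(p[2]),np.sin(p[2])],[-np.sin(p[2]),np.cos(p[2])]])+p[:2]-W).ravel()
    s=least_squares(f,[.47,.26,0]); print(z,s.x,s.fun.reshape(-1,2).round(4)*1000)
E
```

```text
278 316 [  1 154 239] [239  99  95]
299 295 [ 26  83 252] [252 241 170]
308 281 [ 26  84 253] [253 242 170]
254 253 [ 65 101 219] [132 219 147]
218 250 [ 62  95 139] [ 87 139  90]
290 320 [107 119 190] [101 139 190]
277 247 [ 26  85 253] [253 241 169]
cap [280.47 248.88] 32 [274 245  11   8] [0.5151 0.325  0.04  ]
cap [295.   255.96] 56 [287 252  16   9] [0.5236 0.2857 0.04  ]
cap [306.23 266.59] 64 [297 262  17  10] [0.5198 0.2403 0.04  ]
cap [311.81 279.67] 43 [305 275  11  10] [0.504  0.1966 0.04  ]
cap [299.99 292.78] 85 [290 288  19  11] [0.4666 0.1711 0.04  ]
green [220.62 246.33] 42 [213 244  13   7] [0.4365 0.4284 0.022 ]
green [253.54 251.39] 59 [248 249  13   8] [0.4827 0.3748 0.022 ]
red [277.36 314.7 ] 163 [270 309  16  13] [0.4206 0.1597 0.022 ]
0.038 [ 0.49047061  0.2591288  -0.28388008] [[-0.2  0.3]
 [ 0.1  0.2]
 [ 0.3 -0.2]
 [-0.  -0.5]
 [-0.1  0.2]]
0.041 [ 0.48999339  0.25926621 -0.28387991] [[-0.2  0.6]
 [ 0.1  0.3]
 [ 0.3 -0.2]
 [-0.  -0.6]
 [-0.3 -0. ]]
```

View pics/sc_crop.png

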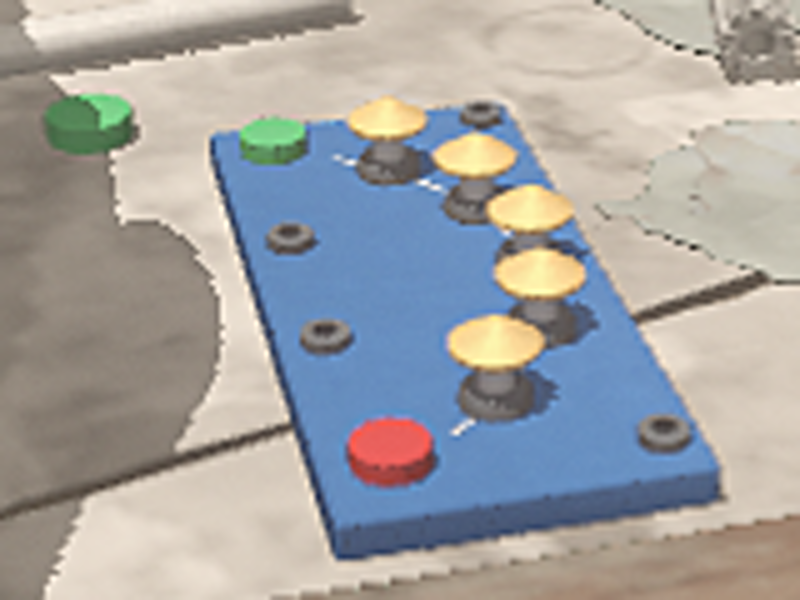

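View pics/top_crop.png

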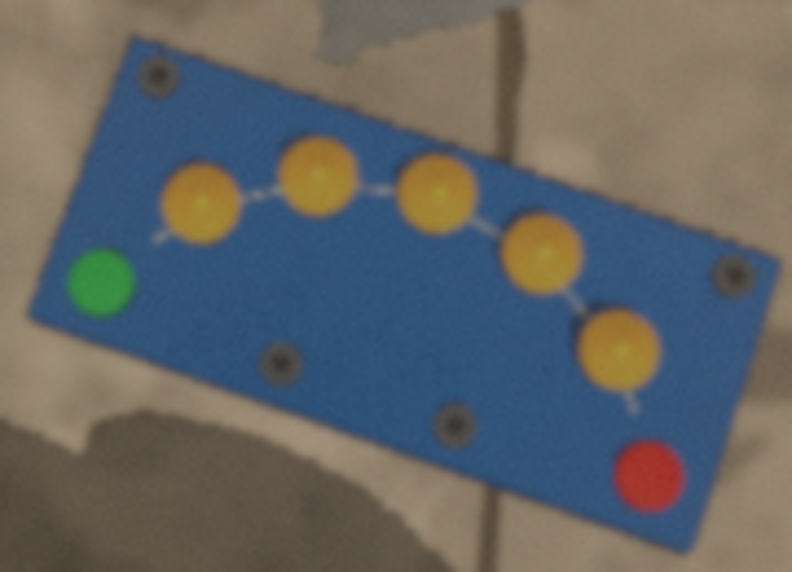

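```bash
cat >> h.py <<'E'
PL=(0.4904,0.2592,-0.2839)
L=np.array([[1,83],[26,45],[35,0],[26,-45],[1,-83]])/1000
def plate(xy,z,p=PL):
    xy=np.atleast_2d(xy); c,s=np.cos(p[2]),np.sin(p[2])
    return np.c_[c*xy[:,0]-s*xy[:,1]+p[0],s*xy[:,0]+c*xy[:,1]+p[1],np.full(len(xy),z)]
def arc(a): return np.array([-.085+.12*np.cos(a),.12*np.sin(a)])
E
python3 - <<'E'
from h import *
print(proj("scene",plate(L,.046)).round(1)); print(proj("top",plate(L,.046)).round(1))
c=np.array([[60,135],[-60,135],[-60,-135],[60,-135]])/1000
print(proj("scene",plate(c,.016)).round(1),proj("top",plate(c,.016)).round(1))
print("tips",plate(L,.046).round(4), "ang", np.degrees(np.arctan2(L[:,1],L[:,0]+.085)))
o=observe(); M=R.from_quat(o["tool_rot"]).as_matrix(); print(M.round(4), o["eef_pos"])
t=plate(L[:1],.12)[0]; print("delta tool",M.T@(t-o["eef_pos"]))
th=np.degrees(PL[2])
print("yaw x",np.degrees(np.arctan2(M[1,0],M[0,0])),"plate y dir",90+th)
E
```

```text
[[276.7 243.4]
 [294.5 250.5]
 [305.6 260.8]
 [307.3 273.6]
 [298.1 286.9]]
[[294.9 265. ]
 [321.6 258.6]
 [349.  262.5]
 [373.1 276.6]
 [390.5 298.6]]
[[300.4 243.3]
 [241.4 249.6]
 [266.1 327.6]
 [344.2 315.7]] [[279.2 226.6]
 [254.6 291.3]
 [406.7 345.9]
 [427.8 278. ]]
tips [[0.5146 0.3386 0.046 ]
 [0.528  0.2951 0.046 ]
 [0.524  0.2494 0.046 ]
 [0.5028 0.2087 0.046 ]
 [0.4681 0.1792 0.046 ]] ang [ 43.98302197  22.06789956   0.         -22.06789956 -43.98302197]
[[ 9.405e-01 -3.000e-04  3.399e-01]
 [-3.399e-01 -8.000e-04  9.404e-01]
 [ 0.000e+00 -1.000e+00 -9.000e-04]] [0.21237176 0.58755809 0.23086263]
delta tool [ 0.36886445  0.11098736 -0.13130022]
yaw x -19.872721932556576 plate y dir 73.73372819623593
```

>>> {"method": "servo_tool", "body": {"series": [{"x": 0.02, "z": -0.008}, {"x": 0.04, "z": -0.016}, {"x": 0.045, "z": -0.018}, {"x": 0.045, "z": -0.018}, {"x": 0.045, "z": -0.018}, {"x": 0.045, "z": -0.018}, {"x": 0.045, "z": -0.018}, {"x": 0.045, "z": -0.018}, {"x": 0.045, "z": -0.018}, {"x": 0.045, "z": -0.018}, {"x": 0.04, "z": -0.016}, {"x": 0.02, "z": -0.008}], "jaw": 0}}

```text
validation failed for argument at $.se...
```

>>> {"method": "servo_tool", "body": {"series": [{"x": 0}, {"x": 0}]}}

```text
validation failed for argument at $.se...
```

```bash
cat >> h.py <<'E'
def wcam(o):
    c=dict(camera_info("wrist")); M=np.eye(4); M[:3,:3]=R.from_quat(o["tool_rot"]).as_matrix(); M[:3,3]=o["eef_pos"]
    T=M@c["mount"]; c["position"]=T[:3,3]; c["rotation"]=R.from_matrix(T[:3,:3]).as_quat(); return c
E
python3 - <<'E'
from h import *
import pickle
o=observe(); im=snapshot("wrist"); cv2.imwrite("pics/wrist1.png",im[:,:,::-1]); pickle.dump(o,open("o1.pkl","wb"))
print(o["time"],o["eef_pos"],o["joint_positions"].round(3),o["gripper_width"],o["contact_force"])
print(proj("",plate(L,.046),wcam(o)).round(1))
E
```

```text
0.15 [0.21237176 0.58755809 0.23086263] [-1.294  0.522 -0.036  1.6    0.021  1.021 -0.113] 1.0009187175366399 [ 0.17184775  0.2685812  -0.37710433]
[[205.2 524.3]
 [175.8 541.9]
 [138.6 549.6]
 [ 98.2 546.4]
 [ 59.6 532.8]]
```

View pics/wrist1.png

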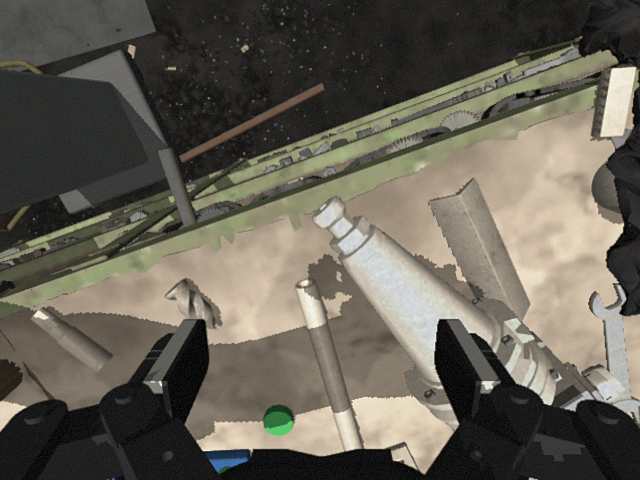

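The call was refused and the arm didn't move, so the wrist picture is the same as before. I'll give all six keys in each row.

>>> {"method": "servo_tool", "body": {"series": [{"x": 0.02, "y": 0, "z": -0.008, "wx": 0, "wy": 0, "wz": 0}, {"x": 0.04, "y": 0, "z": -0.016, "wx": 0, "wy": 0, "wz": 0}, {"x": 0.045, "y": 0, "z": -0.018, "wx": 0, "wy": 0, "wz": 0}, {"x": 0.045, "y": 0, "z": -0.018, "wx": 0, "wy": 0, "wz": 0}, {"x": 0.045, "y": 0, "z": -0.018, "wx": 0, "wy": 0, "wz": 0}, {"x": 0.045, "y": 0, "z": -0.018, "wx": 0, "wy": 0, "wz": 0}, {"x": 0.045, "y": 0, "z": -0.018, "wx": 0, "wy": 0, "wz": 0}, {"x": 0.045, "y": 0, "z": -0.018, "wx": 0, "wy": 0, "wz": 0}, {"x": 0.045, "y": 0, "z": -0.018, "wx": 0, "wy": 0, "wz": 0}, {"x": 0.045, "y": 0, "z": -0.018, "wx": 0, "wy": 0, "wz": 0}, {"x": 0.04, "y": 0, "z": -0.016, "wx": 0, "wy": 0, "wz": 0}, {"x": 0.02, "y": 0, "z": -0.008, "wx": 0, "wy": 0, "wz": 0}], "jaw": 0}}

```text
time: 1.7
eef_pos: [0.6002, 0.2407, 0.2312]
tool_rot: [0.697, -0.123, 0.123, -0.696]
contact_force: [-0.1, 0.0, -0.3]
gripper_width: 0.003
```

```bash
python3 - <<'E'
from h import *
import pickle
o=observe(); im=snapshot("wrist"); cv2.imwrite("pics/wrist2.png",im[:,:,::-1]); pickle.dump(o,open("o1.pkl","wb"))
print(o["time"],o["eef_pos"],o["joint_positions"].round(3),o["gripper_width"],o["contact_force"])
print(proj("",plate(L,.046),wcam(o)).round(1))
E
```

```text
1.7 [0.60021253 0.24074908 0.23115238] [-0.509  0.558  0.054  1.541 -0.032  1.044  0.774] 0.0033473731152741408 [-0.06304647  0.02497148 -0.28053959]
[[403.4  60.7]
 [354.2  99.8]
 [297.4 116.1]
 [238.9 107.9]
 [184.7  76.6]]
```

View pics/wrist2.png

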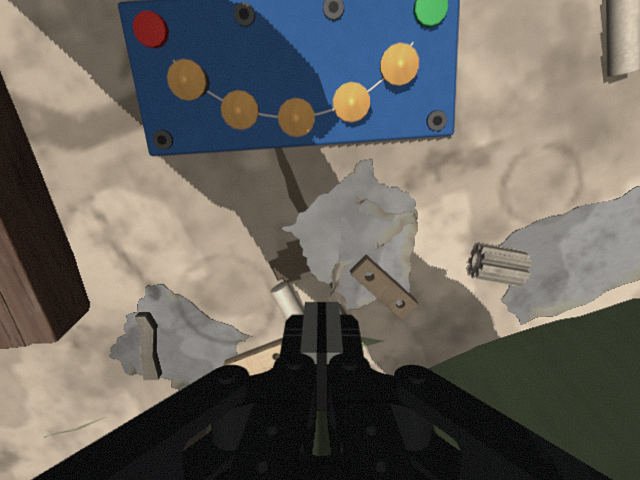

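The wrist view shows the pins from (400,64) to (187,80), with green at (431,8) and red at (150,29). The fingertips are at about (322,305). Next I refine the pose with the wrist blobs.

```bash
python3 - <<'E'
from h import *
import pickle
o=pickle.load(open("o1.pkl","rb")); c=wcam(o)
im=cv2.imread("pics/wrist2.png")[:,:,::-1].copy()
b,m=blobs(im,(13,110,60),(30,255,255),300)
b=[x for x in b if x[0][1]<150]; b.sort(key=lambda x:-x[0][0])
for x in b: print(x)
uv=np.array([x[0] for x in b])[:5]
uvt=np.array([[295.36,265.69],[321.69,259.44],[348.62,263.42],[372.35,277.2],[389.99,299.]])
ct=camera_info("top")
print("tcp px",proj("",o["eef_pos"],c))
zc=.0385
def f(p,wz=True,tp=True):
    P=plate(L,zc,p); r=[]
    if wz: r.append((proj("",P,c)-uv)*.75)
    if tp: r.append((proj("top",P,ct)-uvt)*1.65)
    return np.concatenate(r).ravel()
for a in ((1,0),(0,1),(1,1)):
    s=least_squares(f,PL,args=a); print(a,s.x.round(4),s.fun.round(1))
E
```

```text
(array([399.13,  64.  ]), np.int32(1234), array([380,  43,  39,  42], dtype=int32))
(array([351.13, 101.66]), np.int32(1121), array([333,  82,  37,  40], dtype=int32))
(array([295.86, 116.89]), np.int32(1059), array([278,  98,  37,  38], dtype=int32))
(array([239.32, 109.39]), np.int32(1096), array([221,  91,  37,  38], dtype=int32))
(array([186.33,  79.32]), np.int32(1213), array([167,  59,  39,  41], dtype=int32))
tcp px [[319.49518511 320.09589235]]
(1, 0) [ 0.4911  0.2573 -0.2843] [ 0.2 -0.3  0.2  0.   0.1  0.5 -0.3  0.1 -0.2 -0.3]
(0, 1) [ 0.4904  0.2592 -0.2839] [-0.3  0.2 -0.2 -0.1  0.2 -0.3  0.5  0.  -0.2  0.2]
(1, 1) [ 0.4908  0.2583 -0.2845] [ 1.  -0.9  1.  -0.6  0.8 -0.1  0.4 -0.5  0.5 -0.9  0.6 -0.2  0.7 -0.4
  1.1 -0.6  1.4 -0.3  0.7 -0.1]
```

>>> {"method": "servo_tool", "body": {"series": [{"x": 0, "y": 0, "z": 0, "wx": 0, "wy": 0.15, "wz": 0}, {"x": 0, "y": 0, "z": 0, "wx": 0, "wy": 0.15, "wz": 0}, {"x": 0, "y": 0, "z": 0, "wx": 0, "wy": 0.15, "wz": 0}, {"x": 0, "y": 0, "z": 0, "wx": 0, "wy": 0.15, "wz": 0}, {"x": 0, "y": 0, "z": 0, "wx": 0, "wy": 0.14, "wz": 0}, {"x": 0, "y": 0, "z": 0, "wx": 0, "wy": 0, "wz": 0}]}}

```text
time: 2.5
eef_pos: [0.5981, 0.2444, 0.2312]
tool_rot: [0.606, -0.365, 0.365, -0.605]
contact_force: [-0.5, 0.6, -0.6]
gripper_width: -0.001
```

```bash
sed -i 's/^PL=.*/PL=(0.4910,0.2577,-0.2843)/' h.py; cat >> h.py <<'E'
def show():
    o=observe(); M=R.from_quat(o["tool_rot"]).as_matrix()
    print("t",round(o["time"],2),"p",o["eef_pos"].round(4),"F",o["contact_force"].round(2),"yaw",round(np.degrees(np.arctan2(M[1,0],M[0,0])),2),"ycol",M[:,1].round(4),"q",o["joint_positions"].round(2)); return o,M
E
python3 - <<'E'
from h import *
o,M=show()
print(plate(L,.046).round(4)); print("to pin0 z=.06 in tool:",(M.T@(plate(L[:1],.06)[0]-o["eef_pos"])).round(4))
E
```

```text
t 2.5 p [0.5981 0.2444 0.2312] F [-0.48  0.6  -0.59] yaw -62.19 ycol [-3.e-04 -1.e-04 -1.e+00] q [-0.63  0.57  0.24  1.55 -0.15  1.04  0.13]
[[0.5152 0.3371 0.046 ]
 [0.5286 0.2936 0.046 ]
 [0.5246 0.2479 0.046 ]
 [0.5033 0.2072 0.046 ]
 [0.4687 0.1778 0.046 ]]
to pin0 z=.06 in tool: [-0.1207  0.1712 -0.03  ]
```

```bash
python3 - <<'E'
from h import *
import pickle
print(pickle.load(open("o1.pkl","rb"))["dq"].round(3)); print(observe()["dq"].round(3))
o,M=show(); im=snapshot("wrist"); cv2.imwrite("pics/wrist3.png",im[:,:,::-1])
c=wcam(o); print(proj("",plate(L,.0385),c).round(1))
b,m=blobs(im,(13,110,60),(30,255,255),300)
for x in b: print(x)
E
```

```text
[ 0.21   0.115 -0.003 -0.201 -0.026  0.088  0.244]
[ 0.013 -0.    -0.02  -0.002  0.013 -0.001  0.074]
t 2.5 p [0.5981 0.2444 0.2312] F [-0.48  0.6  -0.59] yaw -62.19 ycol [-3.e-04 -1.e-04 -1.e+00] q [-0.63  0.57  0.24  1.55 -0.15  1.04  0.13]
[[280.6  53.6]
 [272.  115.1]
 [244.2 163.6]
 [201.9 194.4]
 [151.4 205.6]]
(array([280.69,  53.69]), np.int32(1249), array([262,  33,  38,  42], dtype=int32))
(array([271.68, 115.  ]), np.int32(1094), array([254,  96,  36,  39], dtype=int32))
(array([243.93, 162.91]), np.int32(971), array([227, 146,  35,  35], dtype=int32))
(array([202.33, 193.72]), np.int32(917), array([185, 177,  35,  34], dtype=int32))
(array([151.81, 205.47]), np.int32(904), array([135, 189,  35,  34], dtype=int32))
```

View pics/wrist3.png

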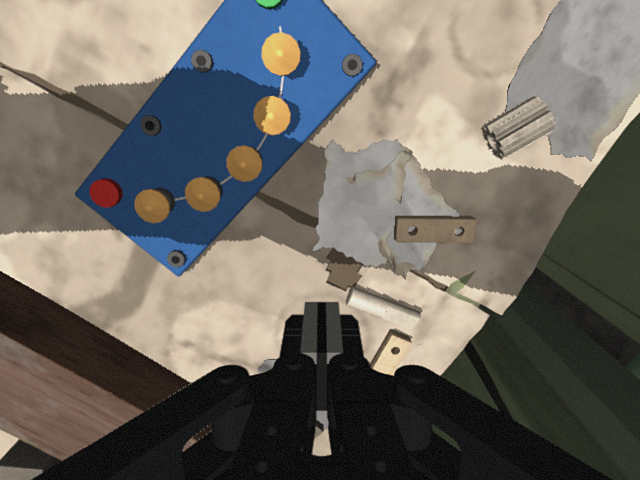

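The wrist blobs match the predicted cap positions to within 1 px. I'll move above pin 0.

>>> {"method": "servo_tool", "body": {"series": [{"x": -0.02, "y": 0.02, "z": -0.005, "wx": 0, "wy": 0, "wz": 0}, {"x": -0.03, "y": 0.03, "z": -0.008, "wx": 0, "wy": 0, "wz": 0}, {"x": -0.03, "y": 0.035, "z": -0.008, "wx": 0, "wy": 0, "wz": 0}, {"x": -0.025, "y": 0.035, "z": -0.006, "wx": 0, "wy": 0, "wz": 0}, {"x": -0.0155, "y": 0.025, "z": -0.003, "wx": 0, "wy": 0, "wz": 0}, {"x": 0, "y": 0.015, "z": 0, "wx": 0, "wy": 0, "wz": 0}, {"x": 0, "y": 0, "z": 0, "wx": 0, "wy": 0, "wz": 0}, {"x": 0, "y": 0, "z": 0, "wx": 0, "wy": 0, "wz": 0}, {"x": 0, "y": 0, "z": 0, "wx": 0, "wy": 0, "wz": 0}]}}

```text
time: 3.68
eef_pos: [0.5168, 0.3365, 0.0723]
tool_rot: [-0.605, 0.366, -0.366, 0.606]
contact_force: [-0.3, 0.1, -0.9]
gripper_width: 0.002
```

```bash
python3 - <<'E'
from h import *
o,M=show(); im=snapshot("wrist"); cv2.imwrite("pics/wrist4.png",im[:,:,::-1]); im=snapshot("scene")
cv2.imwrite("pics/scene4.png",cv2.resize(im[150:345,180:380,::-1],None,fx=3,fy=3))
print("to pin0 z=.0415 in tool:",(M.T@(plate(L[:1],.0415)[0]-o["eef_pos"])).round(4))
E
```

```text
t 3.67 p [0.5168 0.3365 0.0723] F [-0.3   0.1  -0.92] yaw -62.3 ycol [ 1.2e-03  8.0e-04 -1.0e+00] q [-0.79  0.72  0.18  1.75 -0.19  0.69 -0.03]
to pin0 z=.0415 in tool: [-0.0012  0.0308 -0.0012]
```

View pics/scene4.png

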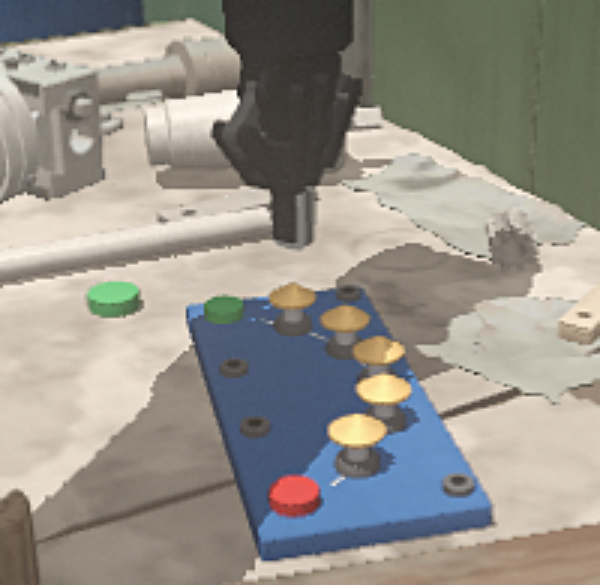

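View pics/wrist4.png

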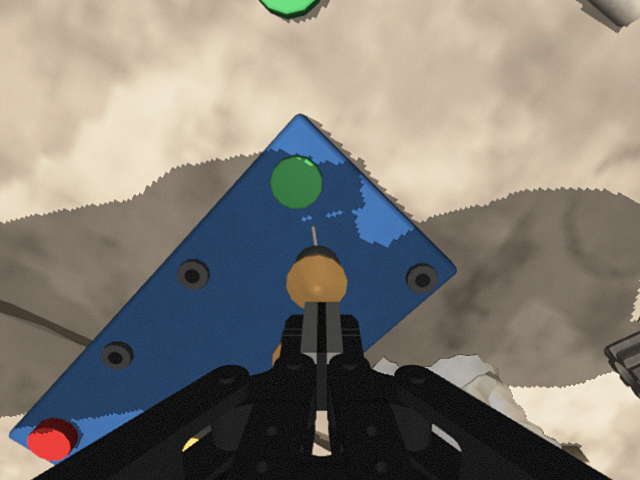

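The scene view shows the closed fingertips right above pin 0. The wrist view has its cap centred at u≈317 against the fingers at 322, so I'll correct by about 1.2 mm. Then descend gently.

>>> {"method": "servo_tool", "body": {"series": [{"x": -0.001, "y": 0.008, "z": -0.001, "wx": 0, "wy": 0, "wz": 0}, {"x": 0, "y": 0.008, "z": 0, "wx": 0, "wy": 0, "wz": 0}, {"x": 0, "y": 0.006, "z": 0, "wx": 0, "wy": 0, "wz": 0}, {"x": 0, "y": 0.002, "z": 0, "wx": 0, "wy": 0, "wz": 0}, {"x": 0, "y": 0, "z": 0, "wx": 0, "wy": 0, "wz": 0}, {"x": 0, "y": 0, "z": 0, "wx": 0, "wy": 0, "wz": 0}, {"x": 0, "y": 0, "z": 0, "wx": 0, "wy": 0, "wz": 0}]}}

```text
time: 4.65
eef_pos: [0.5147, 0.3372, 0.0475]
tool_rot: [-0.605, 0.366, -0.366, 0.605]
contact_force: [0.6, 0.3, -0.6]
gripper_width: 0.002
```

>>> {"method": "servo_tool", "body": {"series": [{"x": 0, "y": 0.002, "z": 0, "wx": 0, "wy": 0, "wz": 0}, {"x": 0, "y": 0.002, "z": 0, "wx": 0, "wy": 0, "wz": 0}, {"x": 0, "y": 0, "z": 0, "wx": 0, "wy": 0, "wz": 0}, {"x": 0, "y": 0, "z": 0, "wx": 0, "wy": 0, "wz": 0}, {"x": 0, "y": 0, "z": 0, "wx": 0, "wy": 0, "wz": 0}]}}

```text
time: 5.28
eef_pos: [0.5147, 0.3372, 0.0434]
tool_rot: [-0.605, 0.366, -0.366, 0.605]
contact_force: [1.2, 0.6, 2.4]
gripper_width: -0.0
```

```bash
python3 - <<'E'
from h import *
o,M=show()
print("to pin0 z=.0415 in tool:",(M.T@(plate(L[:1],.0415)[0]-o["eef_pos"])).round(4))
E
```

```text
t 5.28 p [0.5147 0.3372 0.0434] F [1.21 0.61 2.4 ] yaw -62.27 ycol [ 2.e-04  1.e-04 -1.e+00] q [-0.79  0.76  0.17  1.76 -0.19  0.64 -0.03]
to pin0 z=.0415 in tool: [0.0004 0.0019 0.0004]
```

>>> {"method": "servo_tool", "body": {"series": [{"x": 0, "y": 0.001, "z": 0, "wx": 0, "wy": 0, "wz": 0}, {"x": 0, "y": 0.001, "z": 0, "wx": 0, "wy": 0.025, "wz": 0}, {"x": 0, "y": 0, "z": 0, "wx": 0, "wy": 0, "wz": 0}, {"x": 0, "y": 0, "z": 0, "wx": 0, "wy": 0, "wz": 0}]}}

```text
time: 5.78
eef_pos: [0.5147, 0.3372, 0.0413]
tool_rot: [-0.601, 0.373, -0.373, 0.601]
contact_force: [1.0, 0.3, 2.4]
gripper_width: 0.0
```

```bash
python3 - <<'E'
from h import *
o,M=show()
im=snapshot("scene")
cv2.imwrite("pics/scene5.png",cv2.resize(im[210:345,200:380,::-1],None,fx=4,fy=4))
print("to pin0 z=.0415 in tool:",(M.T@(plate(L[:2],.0415)-o["eef_pos"]).T).T.round(4))
E
```

```text
t 5.78 p [0.5147 0.3372 0.0413] F [1.05 0.34 2.39] yaw -63.69 ycol [ 1.e-04  0.e+00 -1.e+00] q [-0.79  0.76  0.17  1.76 -0.2   0.64 -0.04]
to pin0 z=.0415 in tool: [[ 0.0004 -0.0002  0.0004]
 [ 0.0453 -0.0002 -0.0069]]
```

View pics/scene5.png

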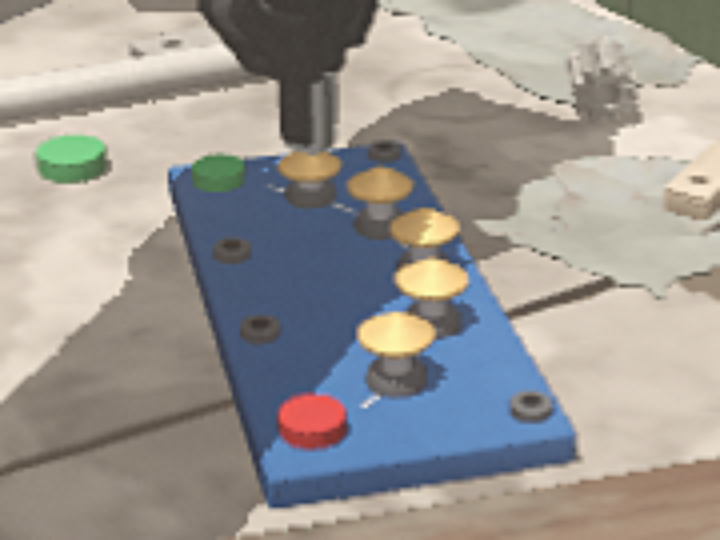

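Pin 0 is visibly dipped and lies under the fingertips at crop (310,160). Now I slide to pin 1.

>>> {"method": "servo_tool", "body": {"series": [{"x": 0.006, "y": 0, "z": 0, "wx": 0, "wy": 0.05, "wz": 0}, {"x": 0.006, "y": 0, "z": 0, "wx": 0, "wy": 0.05, "wz": 0}, {"x": 0.006, "y": 0, "z": 0, "wx": 0, "wy": 0.05, "wz": 0}, {"x": 0.006, "y": 0, "z": 0, "wx": 0, "wy": 0.05, "wz": 0}, {"x": 0.006, "y": 0, "z": 0, "wx": 0, "wy": 0.05, "wz": 0}, {"x": 0.006, "y": 0, "z": 0, "wx": 0, "wy": 0.05, "wz": 0}, {"x": 0.006, "y": 0, "z": 0, "wx": 0, "wy": 0.05, "wz": 0}, {"x": 0.004, "y": 0, "z": 0, "wx": 0, "wy": 0.033, "wz": 0}, {"x": 0, "y": 0, "z": 0, "wx": 0, "wy": 0, "wz": 0}, {"x": 0, "y": 0, "z": 0, "wx": 0, "wy": 0, "wz": 0}, {"x": 0, "y": 0, "z": 0, "wx": 0, "wy": 0, "wz": 0}]}}

```text
time: 7.2
eef_pos: [0.5278, 0.2931, 0.0412]
tool_rot: [0.519, -0.481, 0.481, -0.519]
contact_force: [0.5, -1.5, 2.4]
gripper_width: 0.0
```

```bash
python3 - <<'E'
from h import *
o,M=show()
im=snapshot("scene")
cv2.imwrite("pics/scene6.png",cv2.resize(im[210:345,200:380,::-1],None,fx=4,fy=4))
print("to pins z=.0415 in tool:",(M.T@(plate(L[1:3],.0415)-o["eef_pos"]).T).T.round(4))
E
```

```text
t 7.2 p [0.5278 0.2931 0.0412] F [ 0.55 -1.53  2.35] yaw -85.64 ycol [-1.e-04 -4.e-04 -1.e+00] q [-0.78  0.76  0.27  1.79 -0.31  0.63 -0.26]
to pins z=.0415 in tool: [[-0.0005 -0.0003  0.0008]
 [ 0.0448 -0.0002 -0.0067]]
```

View pics/scene6.png

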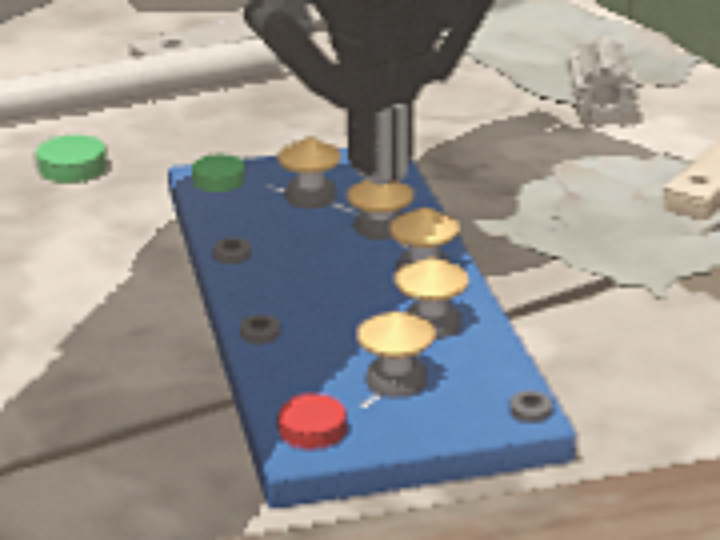

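Pin 0 has sprung back and pin 1 is dipped under the tips. Next is pin 2.

>>> {"method": "servo_tool", "body": {"series": [{"x": 0.006, "y": 0, "z": 0.0004, "wx": 0, "wy": 0.05, "wz": 0}, {"x": 0.006, "y": 0, "z": 0, "wx": 0, "wy": 0.05, "wz": 0}, {"x": 0.006, "y": 0, "z": 0, "wx": 0, "wy": 0.05, "wz": 0}, {"x": 0.006, "y": 0, "z": 0, "wx": 0, "wy": 0.05, "wz": 0}, {"x": 0.006, "y": 0, "z": 0, "wx": 0, "wy": 0.05, "wz": 0}, {"x": 0.006, "y": 0, "z": 0, "wx": 0, "wy": 0.05, "wz": 0}, {"x": 0.006, "y": 0, "z": 0, "wx": 0, "wy": 0.05, "wz": 0}, {"x": 0.0035, "y": 0, "z": 0, "wx": 0, "wy": 0.033, "wz": 0}, {"x": 0, "y": 0, "z": 0, "wx": 0, "wy": 0, "wz": 0}, {"x": 0, "y": 0, "z": 0, "wx": 0, "wy": 0, "wz": 0}, {"x": 0, "y": 0, "z": 0, "wx": 0, "wy": 0, "wz": 0}]}}

```text
time: 8.62
eef_pos: [0.5241, 0.2481, 0.0412]
tool_rot: [0.418, -0.57, 0.571, -0.418]
contact_force: [0.9, -2.9, 2.4]
gripper_width: -0.002
```

```bash
python3 - <<'E'
from h import *
o,M=show()
im=snapshot("scene")
cv2.imwrite("pics/scene7.png",cv2.resize(im[210:345,200:380,::-1],None,fx=4,fy=4))
print("to pins z=.0415 in tool:",(M.T@(plate(L[2:4],.0415)-o["eef_pos"]).T).T.round(4))
E
```

```text
t 8.62 p [0.5241 0.2481 0.0412] F [ 0.92 -2.9   2.41] yaw -107.58 ycol [-2.e-04 -4.e-04 -1.e+00] q [-0.79  0.75  0.35  1.86 -0.43  0.6  -0.47]
to pins z=.0415 in tool: [[ 0.0001 -0.0003  0.0006]
 [ 0.0453 -0.0003 -0.0074]]
```

View pics/scene7.png

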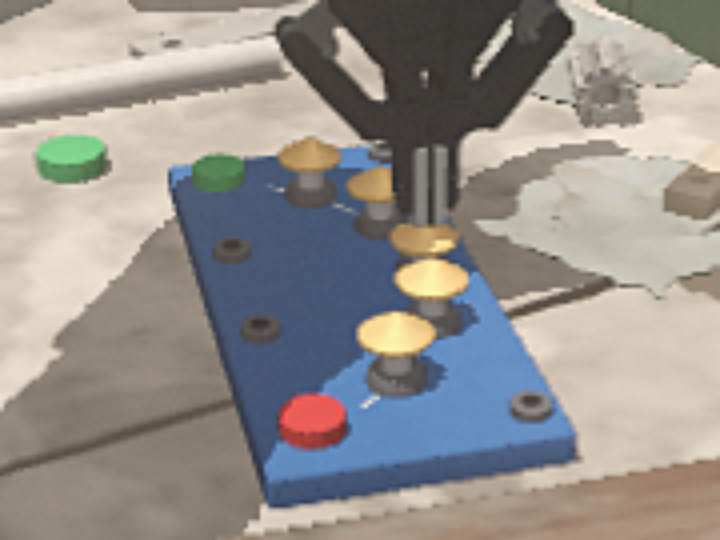

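Pin 2 is dipped and pins 0 and 1 are back up. Next is pin 3.

>>> {"method": "servo_tool", "body": {"series": [{"x": 0.006, "y": 0, "z": 0, "wx": 0, "wy": 0.05, "wz": 0}, {"x": 0.006, "y": 0, "z": 0, "wx": 0, "wy": 0.05, "wz": 0}, {"x": 0.006, "y": 0, "z": 0, "wx": 0, "wy": 0.05, "wz": 0}, {"x": 0.006, "y": 0, "z": 0, "wx": 0, "wy": 0.05, "wz": 0}, {"x": 0.006, "y": 0, "z": 0, "wx": 0, "wy": 0.05, "wz": 0}, {"x": 0.006, "y": 0, "z": 0, "wx": 0, "wy": 0.05, "wz": 0}, {"x": 0.006, "y": 0, "z": 0, "wx": 0, "wy": 0.05, "wz": 0}, {"x": 0.004, "y": 0, "z": 0, "wx": 0, "wy": 0.033, "wz": 0}, {"x": 0, "y": 0, "z": 0, "wx": 0, "wy": 0, "wz": 0}, {"x": 0, "y": 0, "z": 0, "wx": 0, "wy": 0, "wz": 0}, {"x": 0, "y": 0, "z": 0, "wx": 0, "wy": 0, "wz": 0}]}}

```text
time: 10.05
eef_pos: [0.5031, 0.2075, 0.0412]
tool_rot: [0.302, -0.64, 0.64, -0.301]
contact_force: [-0.9, -2.0, 2.8]
gripper_width: -0.0
```

```bash
python3 - <<'E'
from h import *
o,M=show()
im=snapshot("scene")
cv2.imwrite("pics/scene8.png",cv2.resize(im[210:345,200:380,::-1],None,fx=4,fy=4))
print("to pins z=.0415 in tool:",(M.T@(plate(L[3:5],.0415)-o["eef_pos"]).T).T.round(4))
E
```

```text
t 10.05 p [0.5031 0.2075 0.0412] F [-0.86 -1.98  2.77] yaw -129.52 ycol [-5.e-04 -4.e-04 -1.e+00] q [-0.81  0.73  0.43  1.96 -0.55  0.57 -0.69]
to pins z=.0415 in tool: [[ 0.0001 -0.0003  0.0003]
 [ 0.0448 -0.0003 -0.0076]]
```

View pics/scene8.png

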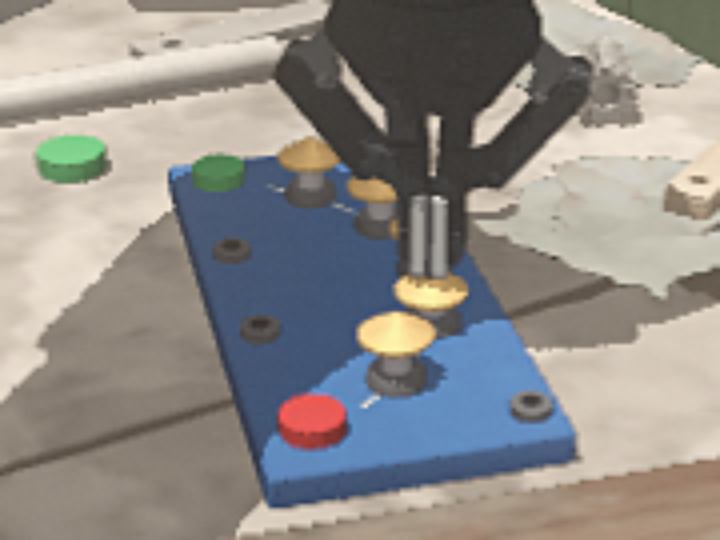

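Pin 3 is dipped. Next is pin 4, pressed 1.2 mm deeper at the end to reach about 6 mm.

>>> {"method": "servo_tool", "body": {"series": [{"x": 0.006, "y": 0, "z": 0, "wx": 0, "wy": 0.05, "wz": 0}, {"x": 0.006, "y": 0, "z": 0, "wx": 0, "wy": 0.05, "wz": 0}, {"x": 0.006, "y": 0, "z": 0, "wx": 0, "wy": 0.05, "wz": 0}, {"x": 0.006, "y": 0, "z": 0, "wx": 0, "wy": 0.05, "wz": 0}, {"x": 0.006, "y": 0, "z": 0, "wx": 0, "wy": 0.05, "wz": 0}, {"x": 0.006, "y": 0, "z": 0, "wx": 0, "wy": 0.05, "wz": 0}, {"x": 0.006, "y": 0, "z": 0, "wx": 0, "wy": 0.05, "wz": 0}, {"x": 0.0035, "y": 0, "z": 0, "wx": 0, "wy": 0.033, "wz": 0}, {"x": 0, "y": 0, "z": 0, "wx": 0, "wy": 0, "wz": 0}, {"x": 0, "y": 0.001, "z": 0, "wx": 0, "wy": 0, "wz": 0}, {"x": 0, "y": 0, "z": 0, "wx": 0, "wy": 0, "wz": 0}, {"x": 0, "y": 0, "z": 0, "wx": 0, "wy": 0, "wz": 0}]}}

```text
time: 11.6
eef_pos: [0.4689, 0.1779, 0.0402]
tool_rot: [0.174, -0.685, 0.685, -0.174]
contact_force: [-2.1, -1.8, 2.8]
gripper_width: -0.002
```

```bash
python3 - <<'E'
from h import *
o,M=show()
im=snapshot("scene")
cv2.imwrite("pics/scene9.png",cv2.resize(im[210:345,200:380,::-1],None,fx=4,fy=4))
print("to pin4 z=.040 in tool:",(M.T@(plate(L[4:5],.040)-o["eef_pos"]).T).T.round(4))
for _ in range(4): snapshot("scene"); o,M=show()
E
```

```text
t 11.6 p [0.4689 0.1779 0.0402] F [-2.1  -1.78  2.8 ] yaw -151.48 ycol [-4.e-04 -1.e-04 -1.e+00] q [-0.85  0.71  0.51  2.07 -0.69  0.52 -0.91]
to pin4 z=.040 in tool: [[0.0003 0.0002 0.    ]]
t 11.7 p [0.4689 0.1779 0.0402] F [-2.17 -1.13  3.56] yaw -151.48 ycol [-4.e-04 -1.e-04 -1.e+00] q [-0.85  0.71  0.51  2.07 -0.69  0.52 -0.91]
t 11.75 p [0.469  0.1779 0.0402] F [-1.42 -0.68  2.35] yaw -151.48 ycol [-4.e-04 -1.e-04 -1.e+00] q [-0.85  0.71  0.51  2.07 -0.69  0.52 -0.91]
t 11.8 p [0.469  0.178  0.0403] F [-2.03 -2.73  2.68] yaw -151.48 ycol [-2.e-04 -1.e-04 -1.e+00] q [-0.85  0.71  0.51  2.07 -0.69  0.52 -0.91]
t 11.85 p [0.469  0.178  0.0403] F [-0.76 -1.68  2.11] yaw -151.48 ycol [-2.e-04 -1.e-04 -1.e+00] q [-0.85  0.71  0.51  2.07 -0.69  0.52 -0.91]
```

View pics/scene9.png

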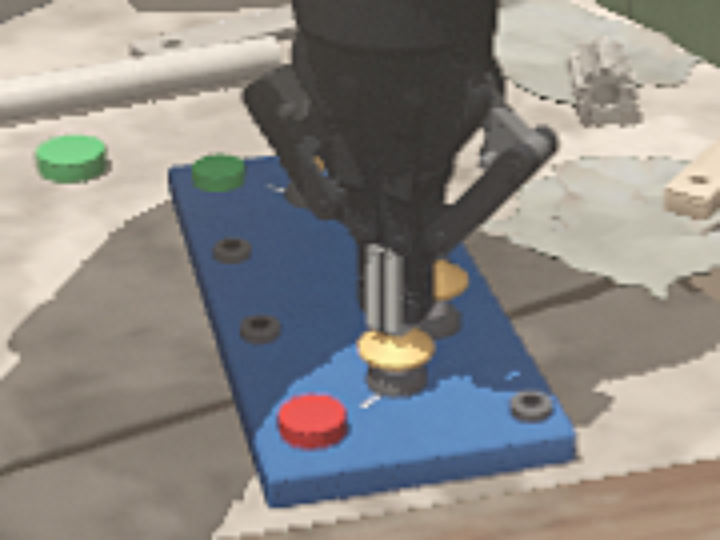

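Pin 4 is held down, and by height it is about 5.8 mm in. I'll check the depth another way, from the cap rim's shift in the scene image and an averaged force.

```bash
python3 - <<'E'
from h import *
F=[];ims=[]
for _ in range(12): ims.append(snapshot("scene").astype(float)); F.append(observe()["contact_force"])
print("F",np.mean(F,0).round(2),np.std(F,0).round(2))
a=cv2.imread("pics/scene8.png")[:,:,::-1].astype(float); 
a=cv2.resize(a,None,fx=.25,fy=.25,interpolation=cv2.INTER_AREA); b=np.mean(ims,0)[210:345,200:380]
# rim lower edge, cap-vs-dark-base contrast in (R-B)
for u in (93,95,97,99,101,103,105):
    r=[]
    for im in (a,b):
        p=(im[:,u,0]-im[:,u,2])[78:96]; i=np.where(p>35)[0][-1]; r.append(78+i+(p[i]-35)/(p[i]-p[i+1]))
    print(u,np.round(r,2),round(r[1]-r[0],2))
t=plate(L[4:5],.038); e=proj("scene",np.r_[t,t-[0,0,.006],t-[0,0,.012]]); print(e, np.diff(e,axis=0))
show()
E
```

```text
F [-1.96 -1.57  3.09] [0.58 0.5  0.4 ]
93 [87.52 91.44] 3.92
95 [88.66 91.87] 3.21
97 [89.03 92.38] 3.35
99 [89.26 92.38] 3.12
101 [88.91 91.97] 3.06
103 [88.33 91.54] 3.21
105 [86.92 90.67] 3.74
[[298.9548558  291.62544592]
 [298.96159913 294.92178867]
 [298.9684971  298.19347185]] [[0.00674333 3.29634276]
 [0.00689797 3.27168318]]
t 12.45 p [0.4691 0.178  0.0403] F [-1.32 -1.4   3.58] yaw -151.48 ycol [-0. -0. -1.] q [-0.85  0.71  0.51  2.07 -0.69  0.52 -0.91]
```

The rim shifted 3.2 px against 3.3 px predicted for 6 mm, so pin 4 is half-way down. Handing in.

```bash
python3 - <<'E'
from cell import r
print(r.hand_in())
E
```

```text
the job is handed in; nothing more can be done
None
```

All five pins were dipped in order, and I handed in with the arm holding pin 4, next to the red disc, about half-way down. None of them stuck visibly. I pressed pin 0, next to the small green disc on the plate, from above with closed fingertips. I then slid along the arc over pins 1, 2 and 3 to pin 4, staying about 4.8 mm below tip level all the way.

**Last checks on pin 4:**
- **Depth:** the TCP was at 40.3 mm, which is 5.7 mm of dip. The cap rim had moved 3.1 to 3.3 px across the middle of the cap in the scene picture, against 3.3 px expected for 6 mm.
- **Force:** the upward force averaged 3.1 N, against about 3.4 N expected. The free-air reading sat about 0.5 N low, which covers the difference.
- **Other pins:** pins 0 and 1 were seen back up. Pins 2 and 3 were partly or fully hidden by the gripper afterwards, so their return was not fully confirmed.
- **Surroundings:** the discs and the parts in view had not moved in the last scene picture. I judged this by eye.

**What failed or disagreed:**
- The first move call was refused because its rows lacked keys. The arm did not move.
- The top camera placed the plate about 2 mm from where the wrist camera did. I used the wrist camera's pose, and the fingertips landed centred on every pin to within about 1 mm of that pose.
- Sideways force readings of 1 to 3 N appeared during the slide and stayed at the end.

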